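# Line up the disc-cutter punches by diameter

### The arm

A 6-joint arm with a two-finger parallel gripper is mounted at the origin on the work surface. World frame = base frame: x ahead of the robot, y to its left, z up, the work surface at z = 0. Lengths are in m, angles in degrees, forces in N, time in s.
With the tool pointing down it reaches from about 0.2 to 0.875 m from the base axis. Payload 3.4 kg.
Tool frame: the origin (TCP) lies at the very end of the fingers, on their centre line; the grasp point (between the pads) lies 19 mm behind it; z points along the fingers, y is the line along which they close (so a half turn about z gives the same grasp; the last joint's range is limited). The gripper opens to 94 mm and grips with 3 to 60 N. Pads are 16 mm wide; open, the fingers measure 119 mm over their backs; the gripper's body (75 mm by 177 mm) begins 78 mm behind the grasp point.
Start: joints at [-74.656, 15.808, 86.224, -0, 77.962, -6.933], TCP at [0.218, -0.532, 0.205] pointing down, gripper open.
Joint ranges: [-165.64, 165.64], [-43.16, 119.46], [12.63, 154.43], [-67.54, 247.53], [6.08, 155.33], [-154.97, 154.97]. Speed limits (degrees/s): [147.25, 147.25, 180, 180, 180, 180].

### API

Orientations are given as [roll, pitch, yaw] about the fixed x, y, z axes, in that order (R = Rz(yaw) Ry(pitch) Rx(roll)).
In Python, from plant import telemetry, snapshot, calibration, arm gives the robot as it stands.
- The arm moves only by the tool jog_arm, never from a script. Its arguments are lists of equal length, an entry for each row: "translation": the shift along the tool's x, y, z in mm, a list of three; "twist": the turn, a rotation vector about the tool's x, y, z in rad, a list of three. In form: {"translation": [[dx, dy, dz], ...], "twist": [[rx, ry, rz], ...]}. A call has 1 to 8 rows; each row is the pose to reach, as a shift and turn from the pose commanded when the call began, along the tool's axes at that moment; what a row does not reach only later rows make up. A row lasts 1/12 s, in which the tool goes at most 41.7 mm and 7.16 degrees, less where a joint would pass 70% of its speed; a pose out of reach is approached as far as the arm can. A call with a gripper value outside its range is refused whole. "jaw" is the opening in per cent of the stroke, from 0 (shut) to 100 (fully open), set as the call begins (left out, the last holds). The fingers move at their own pace and stop on an object; "newtons" is the grip in N (left out, the last holds). Time passes only in rows, so rows that repeat a pose let the fingers close. It gives the time, the measured TCP pose, the force, the opening and the grip force at its end, in the units of the state.
- telemetry.observe(): the state, without advancing time (a new reading comes with each control period).
- snapshot(name): name is "scene" or "top"; returns the picture (400x640x3 uint8, red, green, blue); there is no depth.
- calibration(name): a dict with "fx", "fy", "cx", "cy" (pixels), "world_from_camera" (4x4, takes a point from camera to world coordinates). Camera axes: x right, y down, z forward; pixel columns grow to the right and rows downward; lengths in m; the calibration is good to about 2 mm. A picture is of the moment at which its call begins. calibration takes no time and is no camera call.
- arm.job_done(): hands the job in; it is judged then, once.
The state is a dict: "clock": time; "joint_positions": joint angles; "joint_velocities": joint speeds; "joint_efforts": joint torques, N m; "eef_pos": TCP position; "tcp_rot": TCP orientation; "wrist_force": force on the tool from outside, world axes, zero at the start; "wrist_torque": the same for the moment, N m; "finger_gap": finger opening in m; "grip_force": force on a finger pad.
Only numpy, scipy, OpenCV 4.12 (cv2) and the standard library are available. Lean on these libraries where they do the work, as an engineer would, in place of code of your own. Each camera call takes 0.05 s, during which the arm holds its last target. There are 200 camera calls.

### The job

Line up the four steel disc-cutter punches on the wooden rest in order of thickness, the widest on the cork disc next to the square steel bench block, down to the thinnest on the disc next to the white bowl. Each one should stand upright in the middle of its own cork disc; do not let any punch fall over on the way.

Things in the scene. Friction and masses are not known exactly. Their poses are not given: they have to be found in the camera images.
- punch_40: the widest of four loose disc-cutter punches: a plain upright solid cylinder of blackened steel, 40 mm in diameter and 50 mm tall with a bright 3 mm bevel round its dark top, standing on the bench in front of the wooden rest. Origin: centre of its underside; z along its axis, up.
- punch_32: the second widest of four loose disc-cutter punches: a plain upright solid cylinder of blackened steel, 32 mm in diameter and 50 mm tall with a bright 3 mm bevel round its dark top, standing on the bench in front of the wooden rest. Origin: centre of its underside; z along its axis, up.
- punch_24: the second thinnest of four loose disc-cutter punches: a plain upright solid cylinder of blackened steel, 24 mm in diameter and 50 mm tall with a bright 3 mm bevel round its dark top, standing on the bench in front of the wooden rest. Origin: centre of its underside; z along its axis, up.
- punch_16: the thinnest of four loose disc-cutter punches: a plain upright solid cylinder of blackened steel, 16 mm in diameter and 50 mm tall with a bright 3 mm bevel round its dark top, standing on the bench in front of the wooden rest. Origin: centre of its underside; z along its axis, up.
- disc_1: an end disc of a straight row of four cork discs, 70 mm apart, on a wooden rest (80 x 290 mm, 15 mm high), all fixed. 56 mm in diameter, 3 mm thick. Origin: centre of its underside, 15 mm above the bench (top at 18 mm). y runs along the row from disc 1 to disc 4, x across it.
- disc_2: an inner disc, beside disc_1 of a straight row of four cork discs, 70 mm apart, on a wooden rest (80 x 290 mm, 15 mm high), all fixed. 56 mm in diameter, 3 mm thick. Origin: centre of its underside, 15 mm above the bench (top at 18 mm). y runs along the row from disc 1 to disc 4, x across it.
- disc_3: an inner disc, between disc_2 and disc_4 of a straight row of four cork discs, 70 mm apart, on a wooden rest (80 x 290 mm, 15 mm high), all fixed. 56 mm in diameter, 3 mm thick. Origin: centre of its underside, 15 mm above the bench (top at 18 mm). y runs along the row from disc 1 to disc 4, x across it.
- disc_4: the other end disc of a straight row of four cork discs, 70 mm apart, on a wooden rest (80 x 290 mm, 15 mm high), all fixed. 56 mm in diameter, 3 mm thick. Origin: centre of its underside, 15 mm above the bench (top at 18 mm). y runs along the row from disc 1 to disc 4, x across it.
- bench_block: square dark steel bench block, 60 x 60 mm, 22 mm high, fixed on the bench just beyond one end of the rest, 85 mm from the centre of the nearest disc; which end varies. Origin: centre of its underside.
- bowl: small round white ceramic bowl, 64 mm across, 30 mm high, fixed on the bench just beyond the other end of the rest. Origin: centre of its underside.

How it is judged (in metres and radians):
At the end, for the whole second after the job is handed in: From the disc next to the bench block to the disc next to the bowl stand the 40, 32, 24 and 16 mm punches, each with its centre within 12 mm of its disc's centre, resting on the disc (underside 15 to 22 mm above the bench), upright within 0.1 rad, released and at rest (height (world z) of punch_40 between 0.015 and 0.022 m and angle between each of punch_40, punch_32, punch_24, punch_16's own z axis and vertical below 0.1 rad and linear speed of each of punch_40, punch_32, punch_24, punch_16 below 0.02 m/s and angular speed of each of punch_40, punch_32, punch_24, punch_16 below 0.2 rad/s and height (world z) of punch_32 between 0.015 and 0.022 m and height (world z) of punch_24 between 0.015 and 0.022 m and height (world z) of punch_16 between 0.015 and 0.022 m and ((horizontal distance between bench_block and disc_1 below 0.15 m and horizontal distance between punch_40 and disc_1 below 0.012 m and horizontal distance between punch_32 and disc_2 below 0.012 m and horizontal distance between punch_24 and disc_3 below 0.012 m and horizontal distance between punch_16 and disc_4 below 0.012 m) or (horizontal distance between bench_block and disc_4 below 0.15 m and horizontal distance between punch_40 and disc_4 below 0.012 m and horizontal distance between punch_32 and disc_3 below 0.012 m and horizontal distance between punch_24 and disc_2 below 0.012 m and horizontal distance between punch_16 and disc_1 below 0.012 m))); the robot touches nothing.
It fails at once if a punch falls over (tips by more than 1 rad) (angle between any of punch_40, punch_32, punch_24, punch_16's own z axis and vertical above 1 rad).
It also fails if it takes over 112 s, if anything falls off the work surface, if the arm or the gripper's body presses on something with over 40 N, if the wrist force passes 120 N, or if a joint passes its speed limit or range.

## Working session

There is one attempt and no reset: what is moved stays moved. The work goes in short steps, Python scripts to look and compute and a tool call to move; the robot and the scene stay as the last step left them, time stands still between calls to the robot, and variables do not carry over. Pictures are saved under pics/ and viewed, at most 14 in all, crops included, and the job is handed in when it is done.

Besides the shell and the picture viewer there is one more tool, called after "Request:" by a JSON object that holds its "api" and its "payload". jog_arm: Moves the arm, as the interface text tells. Its arguments: {"type":"object","properties":{"translation":{"type":"array"},"twist":{"type":"array"},"jaw":{"type":"number"},"newtons":{"type":"number"}},"required":["translation","twist"]}

```bash
mkdir -p pics; python3 - <<'E'
from plant import telemetry, snapshot, calibration
import cv2,numpy as np
for n in("scene","top"):
    im=snapshot(n); cv2.imwrite(f"pics/{n}0.png",im[:,:,::-1]); c=calibration(n)
    print(n,c["fx"],c["cx"],c["cy"]);print(np.round(c["world_from_camera"],3))
print(telemetry.observe())
E
```

```text
scene 480.718438299394 316.09710210758726 199.71782614466363
[[-0.884  0.344 -0.316  0.83 ]
 [ 0.467  0.657 -0.592  0.537]
 [ 0.004 -0.671 -0.742  0.697]
 [ 0.     0.     0.     1.   ]]
top 464.0398742555089 318.73968910436474 203.17465164537327
[[ 0.018 -0.997  0.082  0.464]
 [-1.    -0.02  -0.017  0.026]
 [ 0.019 -0.081 -0.997  0.975]
 [ 0.     0.     0.     1.   ]]
{'clock': 0.1, 'joint_positions': array([-7.46581289e+01,  1.58410292e+01,  8.62869684e+01,  7.70788649e-04,
        7.79615236e+01, -6.93403265e+00]), 'joint_velocities': array([ 0.00863175, -0.05326658, -0.21171637, -0.0691619 , -0.01738197,
       -0.12185005]), 'joint_efforts': array([ 6.28456492e-04, -4.05460274e+01, -2.37781405e+01,  7.03870738e-02,
        2.98636383e-02, -5.50426307e-05]), 'eef_pos': array([ 0.21781804, -0.53160462,  0.20472774]), 'tcp_rot': array([-1.79911225e+02, -1.15556448e-02,  2.22757335e+01]), 'wrist_force': array([0.56277325, 0.13213229, 0.45300211]), 'wrist_torque': array([0.01849674, 0.000903  , 0.00026101]), 'grip_force': 0.0, 'finger_gap': 0.09420229398709884}
```

View pics/top0.png

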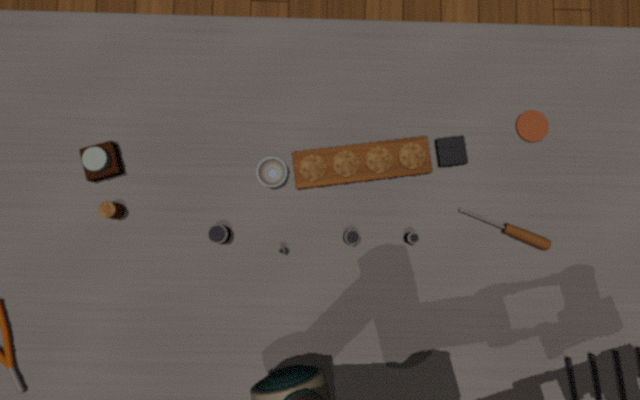

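View pics/scene0.png

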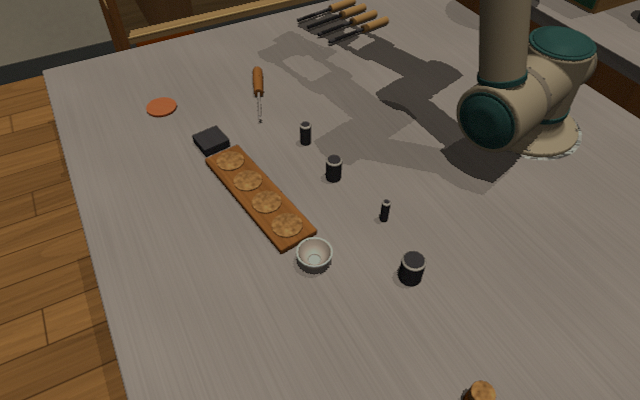

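Top view: 40 at (219,234), 16 at (283,250), 32 at (351,237), 24 at (411,238). The bowl is at (272,172), the block at (451,151), and the discs run from (312,168) to (412,156). The block is therefore at the right end (−y).

```bash
cat > h.py <<'E'
import numpy as np,cv2
from plant import calibration,snapshot
def cast(n,px,z):
    c=calibration(n);T=np.array(c["world_from_camera"])
    px=np.atleast_2d(px).astype(float)
    d=np.c_[(px[:,0]-c["cx"])/c["fx"],(px[:,1]-c["cy"])/c["fy"],np.ones(len(px))]@T[:3,:3].T
    return T[:3,3]+d*((z-T[2,3])/d[:,2])[:,None]
def proj(n,P):
    c=calibration(n);T=np.array(c["world_from_camera"])
    q=(np.atleast_2d(P)-T[:3,3])@T[:3,:3]
    return np.c_[q[:,0]/q[:,2]*c["fx"]+c["cx"],q[:,1]/q[:,2]*c["fy"]+c["cy"]]
E
python3 - <<'E'
from h import *
for n in("top","scene"):
    im=cv2.imread(f"pics/{n}0.png"); hsv=cv2.cvtColor(im,cv2.COLOR_BGR2HSV)
    m=cv2.inRange(hsv,(5,110,40),(22,255,255))
    m=cv2.morphologyEx(m,cv2.MORPH_CLOSE,np.ones((5,5)))
    for c in cv2.findContours(m,0,1)[0]:
        if cv2.contourArea(c)>2000:
            r=cv2.minAreaRect(c)
            w=cast(n,c[:,0],0.015)[:,:2]; rr=cv2.minAreaRect((w*1000).astype(np.float32)); 
            if .2<rr[0][0]/1000<.8: print(n,r[0],"rest mm",np.round(rr[0],1),np.round(rr[1],1),rr[2])
im=cv2.imread("pics/top0.png")
a=cv2.resize(im[215:265,195:325],None,fx=6,fy=6,interpolation=cv2.INTER_CUBIC)
b=cv2.resize(im[215:265,325:455],None,fx=6,fy=6,interpolation=cv2.INTER_CUBIC)
v=np.clip(np.vstack([a,b])*1.6,0,255)
cv2.imwrite("pics/c1.png",v)
im=cv2.imread("pics/scene0.png")
v=np.vstack([np.hstack([cv2.resize(im[y-25:y+25,x-33:x+33],None,fx=6,fy=6,interpolation=cv2.INTER_CUBIC) for x,y in p]) for p in([(412,268),(384,210)],[(333,168),(305,133)])])
cv2.imwrite("pics/c2.png",np.clip(v*1.6,0,255))
E
```

```text
top (361.57379150390625, 162.03707885742188) rest mm [631.  -79.6] [ 78.9 286.5] 8.229499816894531
scene (259.65045166015625, 196.74337768554688) rest mm [632.9 -76.4] [ 82.3 295.9] 8.237431526184082
scene (205.5, 25.5) rest mm [ 520.5 -763.6] [291.9 650.5] 62.67636489868164[ WARN:0@0.201] global loadsave.cpp:1063 imwrite_ Unsupported depth image for selected encoder is fallbacked to CV_8U.
```

View pics/c1.png

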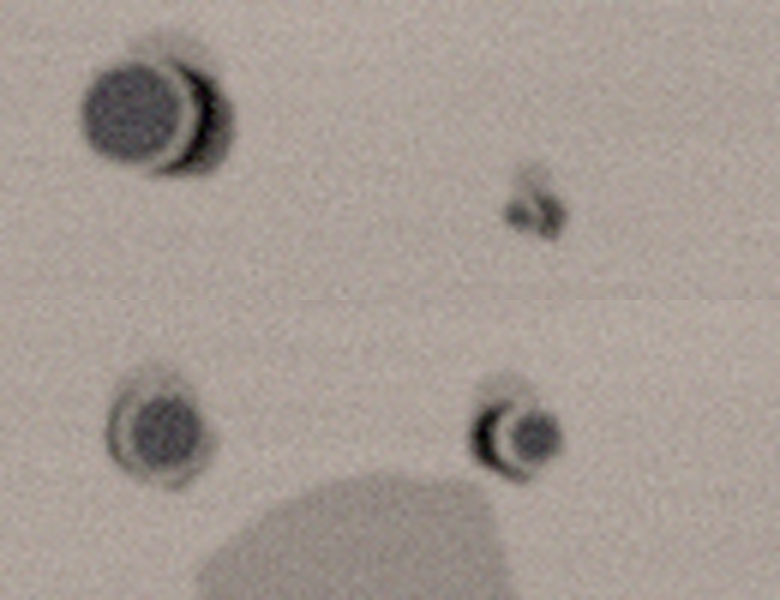

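View pics/c2.png

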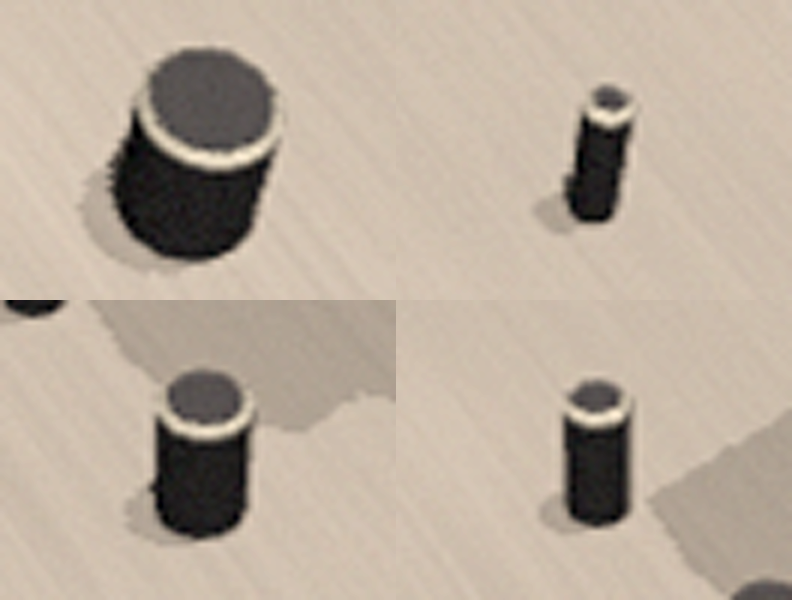

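```bash
python3 - <<'E'
from h import *
f=lambda u,o:(np.array(u)+.5)/6-.5+np.array(o)
T={40:f((131,113),(195,215)),16:f((517,214),(195,215)),32:f((166,432-300),(325,215)),24:f((536,436-300),(325,215))}
S={40:f((211,100),(379,243)),16:f((214,97),(351,185)),32:f((205,98),(300,143)),24:f((201,97),(272,108))}
for k in T:
    a=cast("top",T[k],.05)[0];b=cast("scene",S[k],.05)[0]
    print(k,np.round(a*1000,1),np.round(b*1000,1),np.round((a+b)*500,1))
c=np.array([631.3,-79.5]);u=np.array([-np.sin(np.radians(8.23)),np.cos(np.radians(8.23))])
for w,sgn in((40,-105),(32,-35),(24,35),(16,105)):
    p=c+u*sgn;print(w,np.round(p,1),np.round(proj("top",[*p/1000,.018]),1),np.round(proj("scene",[*p/1000,.018]),1))
print("block",np.round(proj("top",[*(c-u*190)/1000,.022]),1))
E
```

```text
40 [475.6 211.4  50. ] [473.6 210.1  50. ] [474.6 210.8  50. ]
16 [444.7  83.2  50. ] [442.2  81.3  50. ] [443.4  82.3  50. ]
32 [474.3 -58.4  50. ] [472.5 -59.5  50. ] [473.4 -59.   50. ]
24 [ 475.2 -181.7   50. ] [ 473.2 -182.6   50. ] [ 474.2 -182.2   50. ]
40 [ 646.3 -183.4] [[411.4 155.6]] [[230.  160.6]]
32 [ 636.3 -114.1] [[378.4 159.6]] [[247.4 180.3]]
24 [626.3 -44.9] [[345.3 163.6]] [[266.3 201.7]]
16 [616.3  24.4] [[312.  167.7]] [[286.8 224.9]]
block [[451.9 150.3]]
```

Request:
{"api": "jog_arm", "payload": {"translation": [[370,-226,0],[370,-226,0],[370,-226,0],[370,-226,0],[370,-226,0],[370,-226,0],[370,-226,0],[370,-226,0]], "twist": [[0,0,-0.6],[0,0,-0.6],[0,0,-0.6],[0,0,-0.6],[0,0,-0.6],[0,0,-0.6],[0,0,-0.6],[0,0,-0.6]], "jaw": 100, "newtons": 30}}

```text
clock: 0.77
eef_pos: [0.4159, -0.2615, 0.2053]
tcp_rot: [-180.0, 0.0, 56.6]
wrist_force: [1.1, -0.3, -0.8]
finger_gap: 0.0941
grip_force: 0.0
```

Request:
{"api": "jog_arm", "payload": {"translation": [[98,5,30],[98,5,60],[98,5,90],[98,5,90],[98,5,90],[98,5,90],[98,5,90],[98,5,90]], "twist": [[0,0,-0.726],[0,0,-0.726],[0,0,-0.726],[0,0,-0.726],[0,0,-0.726],[0,0,-0.726],[0,0,-0.726],[0,0,-0.726]]}}

```text
clock: 1.43
eef_pos: [0.4733, -0.1842, 0.1152]
tcp_rot: [-180.0, -0.0, 98.1]
wrist_force: [-0.3, -0.1, -0.0]
finger_gap: 0.094
grip_force: 0.0
```

```bash
cat > w.py <<'E'
import sys,numpy as np
from plant import telemetry
# tool-frame shift (mm) from the measured pose to a target: python3 w.py x y z
s=telemetry.observe();from scipy.spatial.transform import Rotation as R
r=R.from_euler("xyz",s["tcp_rot"],degrees=True)
print(np.round(s["clock"],2),np.round(s["eef_pos"]*1000,1),np.round(s["tcp_rot"],2),round(float(s["finger_gap"]),4),"grip",s["grip_force"])
for t in sys.argv[1:]: print(t,np.round(r.inv().apply(np.array(eval(t))-s["eef_pos"]*1000),1))
E
python3 w.py 474.2,-182.2,12
```

```text
1.43 [ 473.3 -184.2  115.2] [-1.7997e+02 -2.0000e-02  9.8110e+01] 0.094 grip 0.0
474.2,-182.2,12 [  1.8   1.3 103.2]
```

Request:
{"api": "jog_arm", "payload": {"translation": [[2,1,30],[2,1,60],[2,1,85],[2,1,100],[2,1,107],[2,1,108],[2,1,108],[2,1,108]], "twist": [[0,0,0],[0,0,0],[0,0,0],[0,0,0],[0,0,0],[0,0,0],[0,0,0],[0,0,0]]}}

```text
clock: 2.1
eef_pos: [0.4751, -0.1829, 0.0085]
tcp_rot: [179.9, 0.1, 98.2]
wrist_force: [-0.4, 0.2, 1.4]
finger_gap: 0.094
grip_force: 0.0
```

Request:
{"api": "jog_arm", "payload": {"translation": [[0,0,0],[0,0,0],[0,0,0],[0,0,0],[0,0,0],[0,0,0],[0,0,0],[0,0,0]], "twist": [[0,0,0],[0,0,0],[0,0,0],[0,0,0],[0,0,0],[0,0,0],[0,0,0],[0,0,0]], "jaw": 15}}

```text
clock: 2.77
eef_pos: [0.4741, -0.1823, 0.0074]
tcp_rot: [-180.0, 0.0, 98.2]
wrist_force: [0.5, 0.2, 0.8]
finger_gap: 0.0441
grip_force: 0.0
```

Request:
{"api": "jog_arm", "payload": {"translation": [[0,0,0],[0,0,0],[0,0,0],[0,0,0],[0,0,0],[0,0,0],[0,0,0],[0,0,0]], "twist": [[0,0,0],[0,0,0],[0,0,0],[0,0,0],[0,0,0],[0,0,0],[0,0,0],[0,0,0]]}}

```text
clock: 3.43
eef_pos: [0.4741, -0.1823, 0.0074]
tcp_rot: [180.0, 0.0, 98.2]
wrist_force: [-0.4, -0.3, -0.6]
finger_gap: 0.0235
grip_force: 30.0
```

Request:
{"api": "jog_arm", "payload": {"translation": [[0,0,-10],[0,0,-30],[0,0,-60],[0,0,-90],[0,0,-100],[0,0,-100],[10,15,-100],[25,38,-100]], "twist": [[0,0,0],[0,0,0],[0,0,0],[0,0,0],[0,0,0],[0,0,0],[0,0,0],[0,0,0]]}}

```text
clock: 4.1
eef_pos: [0.5058, -0.1524, 0.1062]
tcp_rot: [-179.8, -0.0, 98.1]
wrist_force: [0.6, 0.0, -2.2]
finger_gap: 0.0233
grip_force: 30.0
```

Request:
{"api": "jog_arm", "payload": {"translation": [[15,23,0],[32,47,0],[48,70,0],[63,94,0],[76,114,0],[85,127,0],[89,132,0],[89,132,0]], "twist": [[0,0,0],[0,0,0],[0,0,0],[0,0,0],[0,0,0],[0,0,0],[0,0,0],[0,0,0]]}}

```text
clock: 4.77
eef_pos: [0.6257, -0.0442, 0.1059]
tcp_rot: [-179.9, -0.0, 98.3]
wrist_force: [0.2, 0.0, -2.4]
finger_gap: 0.0233
grip_force: 30.0
```

```bash
python3 w.py 625.8,-45.2,26.5; python3 -c "
from h import *
for n in('top','scene'):
    cv2.imwrite(f'pics/{n}1.png',snapshot(n)[:,:,::-1])
"
```

```text
4.77 [625.7 -44.2 105.9] [-1.7986e+02 -4.0000e-02  9.8340e+01] 0.0233 grip 29.999812245368958
625.8,-45.2,26.5 [-1.1  0.2 79.4]
```

View pics/scene1.png

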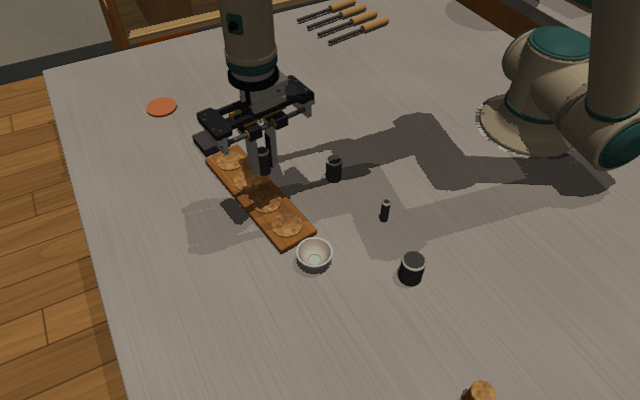

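The punch hangs upright between the fingers at about (263,160), above disc 3; the other punches are untouched.

Request:
{"api": "jog_arm", "payload": {"translation": [[-1,0,20],[-1,0,45],[-1,0,60],[-1,0,70],[-1,0,76],[-1,0,78],[-1,0,80],[-1,0,80]], "twist": [[0,0,0],[0,0,0],[0,0,0],[0,0,0],[0,0,0],[0,0,0],[0,0,0],[0,0,0]]}}

```text
clock: 5.53
eef_pos: [0.6265, -0.0464, 0.0281]
tcp_rot: [179.9, 0.0, 98.2]
wrist_force: [0.9, 0.2, -1.4]
finger_gap: 0.0237
grip_force: 30.0
```

Request:
{"api": "jog_arm", "payload": {"translation": [[0,0,0],[0,0,0],[0,0,0]], "twist": [[0,0,0],[0,0,0],[0,0,0]]}}

```text
clock: 5.78
eef_pos: [0.6266, -0.0461, 0.0281]
tcp_rot: [179.9, 0.0, 98.3]
wrist_force: [1.4, 0.0, -1.9]
finger_gap: 0.0236
grip_force: 30.0
```

Request:
{"api": "jog_arm", "payload": {"translation": [[0,0,1],[0,0,2],[0,0,2.5],[0,0,2.5],[0,0,2.5]], "twist": [[0,0,0],[0,0,0],[0,0,0],[0,0,0],[0,0,0]]}}

```text
clock: 6.2
eef_pos: [0.6263, -0.046, 0.0255]
tcp_rot: [180.0, 0.0, 98.3]
wrist_force: [-0.2, 0.6, 2.7]
finger_gap: 0.0237
grip_force: 30.0
```

Request:
{"api": "jog_arm", "payload": {"translation": [[0,0,0],[0,0,0],[0,0,0],[0,0,0],[0,0,0],[0,0,0],[0,0,0],[0,0,0]], "twist": [[0,0,0],[0,0,0],[0,0,0],[0,0,0],[0,0,0],[0,0,0],[0,0,0],[0,0,0]], "jaw": 80}}

```text
clock: 6.87
eef_pos: [0.6261, -0.0461, 0.0249]
tcp_rot: [-180.0, 0.0, 98.3]
wrist_force: [1.1, 0.4, -0.1]
finger_gap: 0.0729
grip_force: 0.0
```

Request:
{"api": "jog_arm", "payload": {"translation": [[0,0,-5],[0,0,-20],[0,0,-45],[0,0,-70],[0,0,-90],[0,0,-90],[0,0,-90],[0,0,-90]], "twist": [[0,0,0],[0,0,0],[0,0,0],[0,0,0],[0,0,0],[0,0,0],[0,0,0],[0,0,0]]}}

```text
clock: 7.53
eef_pos: [0.6254, -0.0459, 0.1142]
tcp_rot: [-179.9, -0.0, 98.3]
wrist_force: [-1.3, -0.8, 0.1]
finger_gap: 0.0752
grip_force: 0.0
```

```bash
python3 w.py 473.4,-59,7
```

```text
7.53 [625.4 -45.9 114.2] [-1.7993e+02 -2.0000e-02  9.8250e+01] 0.0752 grip 0.0
473.4,-59,7 [   8.8 -152.1  107.4]
```

Request:
{"api": "jog_arm", "payload": {"translation": [[1,-20,0],[3,-55,0],[5,-90,0],[7,-125,0],[9,-148,0],[9,-152,0],[9,-152,10],[9,-152,30]], "twist": [[0,0,0],[0,0,0],[0,0,0],[0,0,0],[0,0,0],[0,0,0],[0,0,0],[0,0,0]]}}

```text
clock: 8.2
eef_pos: [0.4764, -0.0595, 0.0858]
tcp_rot: [179.7, 0.1, 98.2]
wrist_force: [0.9, 0.1, 0.1]
finger_gap: 0.075
grip_force: 0.0
```

Request:
{"api": "jog_arm", "payload": {"translation": [[0,0,20],[0,0,45],[0,0,65],[0,0,74],[0,0,77],[0,0,77],[0,0,77],[0,0,77]], "twist": [[0,0,0],[0,0,0],[0,0,0],[0,0,0],[0,0,0],[0,0,0],[0,0,0],[0,0,0]]}}

```text
clock: 8.87
eef_pos: [0.4756, -0.0592, 0.0089]
tcp_rot: [179.9, 0.1, 98.3]
wrist_force: [1.1, -0.1, -0.9]
finger_gap: 0.075
grip_force: 0.0
```

Request:
{"api": "jog_arm", "payload": {"translation": [[0,0,0],[0,0,0],[0,0,0],[0,0,0],[0,0,0],[0,0,0],[0,0,0],[0,0,0]], "twist": [[0,0,0],[0,0,0],[0,0,0],[0,0,0],[0,0,0],[0,0,0],[0,0,0],[0,0,0]], "jaw": 20}}

```text
clock: 9.53
eef_pos: [0.4739, -0.059, 0.008]
tcp_rot: [-179.9, -0.0, 98.3]
wrist_force: [-1.7, 0.3, 2.3]
finger_gap: 0.0316
grip_force: 30.0
```

Request:
{"api": "jog_arm", "payload": {"translation": [[0,0,0],[0,0,0],[0,0,0],[0,0,0]], "twist": [[0,0,0],[0,0,0],[0,0,0],[0,0,0]]}}

```text
clock: 9.87
eef_pos: [0.4739, -0.0589, 0.008]
tcp_rot: [-179.9, -0.0, 98.3]
wrist_force: [-2.7, -0.8, 3.7]
finger_gap: 0.0315
grip_force: 30.0
```

```bash
python3 w.py 635.8,-114.4,25
```

```text
9.87 [473.9 -58.9   8. ] [-179.94   -0.     98.26] 0.0315 grip 30.00071793794632
635.8,-114.4,25 [-78.1 152.3 -17.2]
```

Request:
{"api": "jog_arm", "payload": {"translation": [[0,0,-10],[0,0,-30],[0,0,-60],[0,0,-90],[0,0,-100],[0,0,-100],[-6,12,-100],[-17,33,-100]], "twist": [[0,0,0],[0,0,0],[0,0,0],[0,0,0],[0,0,0],[0,0,0],[0,0,0],[0,0,0]]}}

```text
clock: 10.53
eef_pos: [0.5065, -0.0697, 0.1066]
tcp_rot: [-179.8, -0.1, 98.3]
wrist_force: [0.2, 0.4, -2.4]
finger_gap: 0.0316
grip_force: 30.0
```

Request:
{"api": "jog_arm", "payload": {"translation": [[-12,23,0],[-24,47,0],[-36,71,0],[-47,92,0],[-55,108,0],[-59,116,0],[-61,119,0],[-61,119,0]], "twist": [[0,0,0],[0,0,0],[0,0,0],[0,0,0],[0,0,0],[0,0,0],[0,0,0],[0,0,0]]}}

```text
clock: 11.2
eef_pos: [0.6354, -0.1142, 0.1063]
tcp_rot: [-179.9, -0.1, 98.2]
wrist_force: [-0.1, -0.5, -2.3]
finger_gap: 0.0314
grip_force: 30.0
```

Request:
{"api": "jog_arm", "payload": {"translation": [[0,0,20],[0,0,45],[0,0,60],[0,0,70],[0,0,76],[0,0,78],[0,0,78],[0,0,78]], "twist": [[0,0,0],[0,0,0],[0,0,0],[0,0,0],[0,0,0],[0,0,0],[0,0,0],[0,0,0]]}}

```text
clock: 11.87
eef_pos: [0.6366, -0.1145, 0.031]
tcp_rot: [179.9, 0.0, 98.3]
wrist_force: [0.6, 0.1, -2.2]
finger_gap: 0.0317
grip_force: 30.0
```

```bash
python3 w.py 635.8,-114.4,26
```

```text
11.87 [ 636.6 -114.5   31. ] [1.7991e+02 5.0000e-02 9.8250e+01] 0.0317 grip 29.999493956565857
635.8,-114.4,26 [ 0.2 -0.8  5. ]
```

Request:
{"api": "jog_arm", "payload": {"translation": [[0,0,1],[0,0,2],[0,0,3],[0,0,4],[0,0,4.5],[0,0,4.5],[0,0,4.5]], "twist": [[0,0,0],[0,0,0],[0,0,0],[0,0,0],[0,0,0],[0,0,0],[0,0,0]]}}

```text
clock: 12.45
eef_pos: [0.6362, -0.1144, 0.026]
tcp_rot: [180.0, 0.0, 98.3]
wrist_force: [-0.5, 0.5, 2.4]
finger_gap: 0.0316
grip_force: 30.0
```

Request:
{"api": "jog_arm", "payload": {"translation": [[0,0,0],[0,0,0],[0,0,0],[0,0,0],[0,0,0],[0,0,0],[0,0,0],[0,0,0]], "twist": [[0,0,0],[0,0,0],[0,0,0],[0,0,0],[0,0,0],[0,0,0],[0,0,0],[0,0,0]], "jaw": 85}}

```text
clock: 13.12
eef_pos: [0.636, -0.1143, 0.0254]
tcp_rot: [-180.0, 0.0, 98.3]
wrist_force: [-0.2, -0.3, -0.2]
finger_gap: 0.0795
grip_force: 0.0
```

Request:
{"api": "jog_arm", "payload": {"translation": [[0,0,-5],[0,0,-20],[0,0,-45],[0,0,-70],[0,0,-90],[0,0,-90],[0,0,-90],[0,0,-90]], "twist": [[0,0,0],[0,0,0],[0,0,0],[0,0,0],[0,0,0],[0,0,0],[0,0,0],[0,0,0]]}}

```text
clock: 13.78
eef_pos: [0.6353, -0.1141, 0.1147]
tcp_rot: [-179.9, -0.0, 98.3]
wrist_force: [-0.2, -0.3, 0.1]
finger_gap: 0.0801
grip_force: 0.0
```

```bash
python3 w.py 474.6,210.8,8; python3 -c "
from h import *
cv2.imwrite('pics/scene2.png',snapshot('scene')[:,:,::-1])"
```

```text
13.78 [ 635.3 -114.1  114.7] [-1.7993e+02 -3.0000e-02  9.8250e+01] 0.0801 grip 0.0
474.6,210.8,8 [ 344.6 -112.2  107. ]
```

View pics/scene2.png

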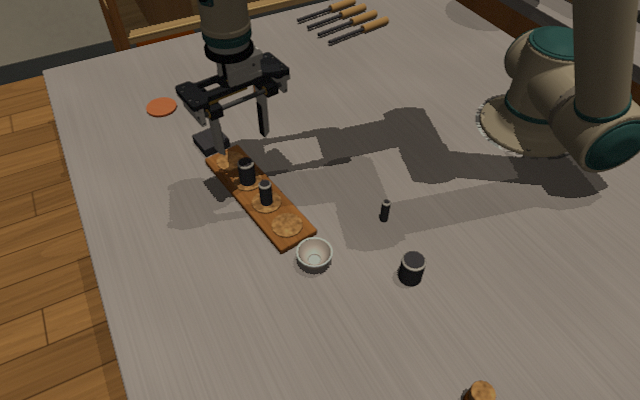

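The 32 punch at (247,172) and the 24 punch at (265,194) stand upright and centred on discs 2 and 3 counted from the block. Next is the 40.

Request:
{"api": "jog_arm", "payload": {"translation": [[20,-6,0],[55,-18,0],[93,-30,0],[131,-43,0],[169,-55,0],[207,-67,0],[245,-80,0],[283,-92,0]], "twist": [[0,0,0],[0,0,0],[0,0,0],[0,0,0],[0,0,0],[0,0,0],[0,0,0],[0,0,0]], "jaw": 100}}

```text
clock: 14.5
eef_pos: [0.502, 0.1537, 0.1139]
tcp_rot: [-179.8, 0.0, 98.2]
wrist_force: [0.8, 0.2, 0.6]
finger_gap: 0.0941
grip_force: 0.0
```

Request:
{"api": "jog_arm", "payload": {"translation": [[35,-11,0],[55,-18,0],[61,-20,0],[61,-20,0],[61,-20,0],[61,-20,10],[61,-20,20],[61,-20,20]], "twist": [[0,0,0],[0,0,0],[0,0,0],[0,0,0],[0,0,0],[0,0,0],[0,0,0],[0,0,0]]}}

```text
clock: 15.17
eef_pos: [0.4746, 0.2083, 0.0928]
tcp_rot: [-179.7, 0.1, 98.1]
wrist_force: [-0.5, -0.3, -0.8]
finger_gap: 0.0943
grip_force: 0.0
```

```bash
python3 w.py 474.6,210.8,8
```

```text
15.17 [474.6 208.3  92.8] [-1.7973e+02  6.0000e-02  9.8140e+01] 0.0943 grip 0.0
474.6,210.8,8 [ 2.5  0.8 84.8]
```

Request:
{"api": "jog_arm", "payload": {"translation": [[2,0,25],[2,0,50],[2,0,70],[2,0,80],[2,0,85],[2,0,85],[2,0,85],[2,0,85]], "twist": [[0,0,0],[0,0,0],[0,0,0],[0,0,0],[0,0,0],[0,0,0],[0,0,0],[0,0,0]]}}

```text
clock: 15.83
eef_pos: [0.4766, 0.2122, 0.0114]
tcp_rot: [179.9, -0.0, 98.2]
wrist_force: [-0.1, -0.1, 0.2]
finger_gap: 0.0942
grip_force: 0.0
```

Request:
{"api": "jog_arm", "payload": {"translation": [[0,0,0],[0,0,0],[0,0,0],[0,0,0],[0,0,0],[0,0,0],[0,0,0],[0,0,0]], "twist": [[0,0,0],[0,0,0],[0,0,0],[0,0,0],[0,0,0],[0,0,0],[0,0,0],[0,0,0]], "jaw": 30}}

```text
clock: 16.5
eef_pos: [0.4755, 0.212, 0.0104]
tcp_rot: [-180.0, 0.0, 98.3]
wrist_force: [-0.1, 0.5, -0.6]
finger_gap: 0.0442
grip_force: 0.0
```

Request:
{"api": "jog_arm", "payload": {"translation": [[0,0,0],[0,0,0],[0,0,0],[0,0,0],[0,0,0]], "twist": [[0,0,0],[0,0,0],[0,0,0],[0,0,0],[0,0,0]]}}

```text
clock: 16.92
eef_pos: [0.4745, 0.2118, 0.0103]
tcp_rot: [-179.9, 0.0, 98.2]
wrist_force: [-3.2, 0.2, 3.4]
finger_gap: 0.0394
grip_force: 30.0
```

```bash
python3 w.py 645.8,-183.7,26
```

```text
16.92 [474.5 211.8  10.3] [-1.7989e+02  1.0000e-02  9.8250e+01] 0.0394 grip 30.000166296958923
645.8,-183.7,26 [-416.   112.8  -15.8]
```

Request:
{"api": "jog_arm", "payload": {"translation": [[0,0,-8],[0,0,-25],[0,0,-50],[0,0,-75],[0,0,-95],[0,0,-100],[-12,3,-100],[-32,8,-100]], "twist": [[0,0,0],[0,0,0],[0,0,0],[0,0,0],[0,0,0],[0,0,0],[0,0,0],[0,0,0]], "newtons": 40}}

```text
clock: 17.58
eef_pos: [0.4876, 0.1819, 0.1098]
tcp_rot: [-180.0, -0.0, 98.4]
wrist_force: [0.2, -0.8, -5.2]
finger_gap: 0.0394
grip_force: 40.0
```

Request:
{"api": "jog_arm", "payload": {"translation": [[-28,8,0],[-57,16,0],[-86,24,0],[-115,32,0],[-144,40,0],[-173,48,0],[-202,56,0],[-231,64,0]], "twist": [[0,0,0],[0,0,0],[0,0,0],[0,0,0],[0,0,0],[0,0,0],[0,0,0],[0,0,0]]}}

```text
clock: 18.25
eef_pos: [0.5839, -0.0403, 0.1082]
tcp_rot: [-179.8, -0.0, 98.2]
wrist_force: [1.5, 0.5, -4.3]
finger_gap: 0.0395
grip_force: 40.0
```

Request:
{"api": "jog_arm", "payload": {"translation": [[-28,8,0],[-56,16,0],[-84,23,0],[-110,30,0],[-133,36,0],[-147,40,0],[-153,41,0],[-153,41,0]], "twist": [[0,0,0],[0,0,0],[0,0,0],[0,0,0],[0,0,0],[0,0,0],[0,0,0],[0,0,0]]}}

```text
clock: 18.92
eef_pos: [0.6465, -0.1848, 0.1087]
tcp_rot: [-179.9, -0.1, 98.2]
wrist_force: [0.2, 0.3, -4.1]
finger_gap: 0.0399
grip_force: 40.0
```

```bash
python3 w.py 645.8,-183.7,28.3
```

```text
18.92 [ 646.5 -184.8  108.7] [-1.7988e+02 -5.0000e-02  9.8150e+01] 0.0399 grip 39.99630331993103
645.8,-183.7,28.3 [ 1.1 -0.4 80.4]
```

Request:
{"api": "jog_arm", "payload": {"translation": [[1,-1,20],[1,-1,45],[1,-1,60],[1,-1,69],[1,-1,74],[1,-1,76],[1,-1,76],[1,-1,76]], "twist": [[0,0,0],[0,0,0],[0,0,0],[0,0,0],[0,0,0],[0,0,0],[0,0,0],[0,0,0]]}}

```text
clock: 19.58
eef_pos: [0.6467, -0.1825, 0.0355]
tcp_rot: [179.9, 0.1, 98.3]
wrist_force: [-0.1, 0.8, -4.0]
finger_gap: 0.0398
grip_force: 40.0
```

```bash
python3 w.py 645.8,-183.7,28.3
```

```text
19.58 [ 646.7 -182.5   35.5] [1.7991e+02 5.0000e-02 9.8270e+01] 0.0398 grip 39.99653398990631
645.8,-183.7,28.3 [-1.  -1.   7.2]
```

Request:
{"api": "jog_arm", "payload": {"translation": [[0,0,2],[0,0,4],[0,0,5],[0,0,6],[0,0,6.5],[0,0,6.5],[0,0,6.5],[0,0,6.5]], "twist": [[0,0,0],[0,0,0],[0,0,0],[0,0,0],[0,0,0],[0,0,0],[0,0,0],[0,0,0]]}}

```text
clock: 20.25
eef_pos: [0.6459, -0.1827, 0.0284]
tcp_rot: [180.0, 0.0, 98.2]
wrist_force: [-0.6, -0.3, -1.3]
finger_gap: 0.0392
grip_force: 40.0
```

Request:
{"api": "jog_arm", "payload": {"translation": [[0,0,0],[0,0,0],[0,0,0],[0,0,0],[0,0,0],[0,0,0],[0,0,0],[0,0,0]], "twist": [[0,0,0],[0,0,0],[0,0,0],[0,0,0],[0,0,0],[0,0,0],[0,0,0],[0,0,0]], "jaw": 85, "newtons": 20}}

```text
clock: 20.92
eef_pos: [0.6459, -0.1826, 0.0279]
tcp_rot: [180.0, 0.0, 98.2]
wrist_force: [-0.6, 0.1, -0.0]
finger_gap: 0.0797
grip_force: 0.0
```

Request:
{"api": "jog_arm", "payload": {"translation": [[0,0,-5],[0,0,-20],[0,0,-45],[0,0,-70],[0,0,-90],[0,0,-90],[0,0,-90],[0,0,-90]], "twist": [[0,0,0],[0,0,0],[0,0,0],[0,0,0],[0,0,0],[0,0,0],[0,0,0],[0,0,0]]}}

```text
clock: 21.58
eef_pos: [0.6452, -0.1824, 0.1172]
tcp_rot: [-179.9, -0.0, 98.2]
wrist_force: [-0.3, -0.2, -0.1]
finger_gap: 0.0802
grip_force: 0.0
```

```bash
python3 w.py 443.4,82.3,7
```

```text
21.58 [ 645.2 -182.4  117.2] [-1.7993e+02 -4.0000e-02  9.8250e+01] 0.0802 grip 0.0
443.4,82.3,7 [ 290.8 -161.6  110.6]
```

Request:
{"api": "jog_arm", "payload": {"translation": [[15,-8,0],[45,-25,0],[77,-43,0],[109,-61,0],[141,-78,0],[173,-96,0],[205,-114,0],[237,-132,0]], "twist": [[0,0,0],[0,0,0],[0,0,0],[0,0,0],[0,0,0],[0,0,0],[0,0,0],[0,0,0]], "jaw": 70}}

```text
clock: 22.25
eef_pos: [0.4786, 0.0342, 0.1163]
tcp_rot: [-179.8, -0.0, 98.2]
wrist_force: [0.2, 0.2, -0.2]
finger_gap: 0.0657
grip_force: 0.0
```

Request:
{"api": "jog_arm", "payload": {"translation": [[30,-17,0],[48,-27,0],[54,-30,0],[54,-30,0],[54,-30,0],[54,-30,10],[54,-30,20],[54,-30,20]], "twist": [[0,0,0],[0,0,0],[0,0,0],[0,0,0],[0,0,0],[0,0,0],[0,0,0],[0,0,0]]}}

```text
clock: 22.92
eef_pos: [0.4439, 0.0808, 0.0963]
tcp_rot: [-179.8, 0.0, 98.2]
wrist_force: [-0.1, -0.3, -0.7]
finger_gap: 0.0659
grip_force: 0.0
```

```bash
python3 w.py 443.4,82.3,7
```

```text
22.92 [443.9  80.8  96.3] [-1.7983e+02  2.0000e-02  9.8160e+01] 0.0659 grip 0.0
443.4,82.3,7 [ 1.6  0.  89.3]
```

Request:
{"api": "jog_arm", "payload": {"translation": [[1,0,25],[1,0,50],[1,0,72],[1,0,83],[1,0,88],[1,0,90],[1,0,90],[1,0,90]], "twist": [[0,0,0],[0,0,0],[0,0,0],[0,0,0],[0,0,0],[0,0,0],[0,0,0],[0,0,0]]}}

```text
clock: 23.58
eef_pos: [0.4448, 0.0828, 0.0086]
tcp_rot: [179.9, 0.0, 98.2]
wrist_force: [0.1, 0.5, -0.2]
finger_gap: 0.0659
grip_force: 0.0
```

Request:
{"api": "jog_arm", "payload": {"translation": [[0,0,0],[0,0,0],[0,0,0],[0,0,0],[0,0,0],[0,0,0],[0,0,0],[0,0,0]], "twist": [[0,0,0],[0,0,0],[0,0,0],[0,0,0],[0,0,0],[0,0,0],[0,0,0],[0,0,0]], "jaw": 5}}

```text
clock: 24.25
eef_pos: [0.4436, 0.0831, 0.0079]
tcp_rot: [-180.0, 0.0, 98.3]
wrist_force: [-0.7, -0.0, 0.3]
finger_gap: 0.0158
grip_force: 1.7
```

Request:
{"api": "jog_arm", "payload": {"translation": [[0,0,0],[0,0,0],[0,0,0],[0,0,0],[0,0,0]], "twist": [[0,0,0],[0,0,0],[0,0,0],[0,0,0],[0,0,0]]}}

```text
clock: 24.67
eef_pos: [0.4437, 0.0831, 0.008]
tcp_rot: [-180.0, 0.0, 98.2]
wrist_force: [0.4, -0.1, 0.9]
finger_gap: 0.0156
grip_force: 20.0
```

```bash
python3 w.py 615.8,24.1,26; python3 -c "
from h import *
cv2.imwrite('pics/scene3.png',snapshot('scene')[:,:,::-1])"
```

```text
24.67 [443.7  83.1   8. ] [-180.      0.     98.25] 0.0156 grip 20.000075697898865
615.8,24.1,26 [-83.1 161.9 -18. ]
```

View pics/scene3.png

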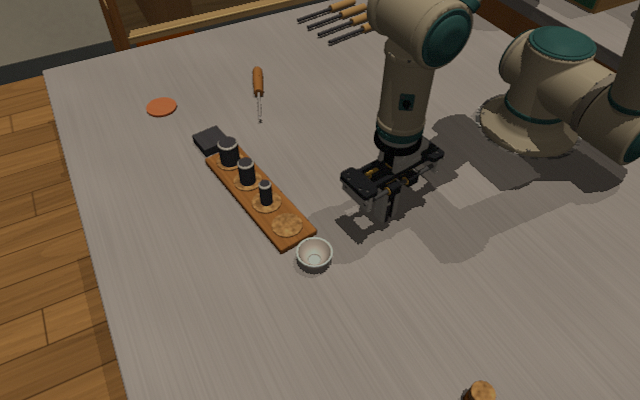

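The 40 stands by the block at (229,152), with the 32 at (247,172) and the 24 at (265,193), all upright. The 16 is gripped.

Request:
{"api": "jog_arm", "payload": {"translation": [[0,0,-8],[0,0,-25],[0,0,-50],[0,0,-75],[0,0,-95],[0,0,-100],[-5,10,-100],[-15,29,-100]], "twist": [[0,0,0],[0,0,0],[0,0,0],[0,0,0],[0,0,0],[0,0,0],[0,0,0],[0,0,0]]}}

```text
clock: 25.38
eef_pos: [0.4727, 0.0727, 0.1076]
tcp_rot: [-179.9, -0.0, 98.3]
wrist_force: [-0.1, -0.4, -1.3]
finger_gap: 0.0156
grip_force: 20.0
```

Request:
{"api": "jog_arm", "payload": {"translation": [[-13,25,0],[-27,52,0],[-40,78,0],[-51,100,0],[-61,119,0],[-66,129,0],[-68,132,0],[-68,132,0]], "twist": [[0,0,0],[0,0,0],[0,0,0],[0,0,0],[0,0,0],[0,0,0],[0,0,0],[0,0,0]]}}

```text
clock: 26.05
eef_pos: [0.6146, 0.0237, 0.1063]
tcp_rot: [-179.8, -0.0, 98.2]
wrist_force: [0.6, -0.6, -1.1]
finger_gap: 0.0159
grip_force: 20.0
```

```bash
python3 w.py 615.8,24.1,26
```

```text
26.05 [614.6  23.7 106.3] [-1.7984e+02 -3.0000e-02  9.8220e+01] 0.0159 grip 19.999824464321136
615.8,24.1,26 [ 0.2  1.4 80.3]
```

Request:
{"api": "jog_arm", "payload": {"translation": [[0,0,20],[0,0,45],[0,0,60],[0,0,69],[0,0,74],[0,0,76],[0,0,76],[0,0,76]], "twist": [[0,0,0],[0,0,0],[0,0,0],[0,0,0],[0,0,0],[0,0,0],[0,0,0],[0,0,0]]}}

```text
clock: 26.72
eef_pos: [0.6155, 0.0241, 0.0329]
tcp_rot: [179.9, 0.0, 98.3]
wrist_force: [0.1, -0.0, -0.4]
finger_gap: 0.0155
grip_force: 20.0
```

```bash
python3 w.py 615.8,24.1,26
```

```text
26.72 [615.5  24.1  32.9] [1.7991e+02 2.0000e-02 9.8260e+01] 0.0155 grip 19.99996840953827
615.8,24.1,26 [-0.1  0.3  6.9]
```

Request:
{"api": "jog_arm", "payload": {"translation": [[0,0,2],[0,0,4],[0,0,5],[0,0,5.8],[0,0,6.2],[0,0,6.2],[0,0,6.2],[0,0,6.2]], "twist": [[0,0,0],[0,0,0],[0,0,0],[0,0,0],[0,0,0],[0,0,0],[0,0,0],[0,0,0]]}}

```text
clock: 27.38
eef_pos: [0.615, 0.024, 0.026]
tcp_rot: [180.0, 0.0, 98.2]
wrist_force: [-0.2, 0.2, 1.6]
finger_gap: 0.016
grip_force: 20.0
```

Request:
{"api": "jog_arm", "payload": {"translation": [[0,0,0],[0,0,0],[0,0,0],[0,0,0],[0,0,0],[0,0,0],[0,0,0],[0,0,0]], "twist": [[0,0,0],[0,0,0],[0,0,0],[0,0,0],[0,0,0],[0,0,0],[0,0,0],[0,0,0]], "jaw": 60}}

```text
clock: 28.05
eef_pos: [0.6149, 0.0241, 0.0257]
tcp_rot: [-180.0, 0.0, 98.3]
wrist_force: [0.4, -0.4, 0.0]
finger_gap: 0.0562
grip_force: 0.0
```

Request:
{"api": "jog_arm", "payload": {"translation": [[0,0,-5],[0,0,-20],[0,0,-45],[0,0,-70],[0,0,-90],[0,0,-100],[0,-20,-110],[0,-50,-120]], "twist": [[0,0,0],[0,0,0],[0,0,0],[0,0,0],[0,0,0],[0,0,0],[0,0,0],[0,0,0]]}}

```text
clock: 28.72
eef_pos: [0.5672, 0.0169, 0.146]
tcp_rot: [179.9, 0.0, 98.3]
wrist_force: [-0.6, -0.2, -0.2]
finger_gap: 0.0562
grip_force: 0.0
```

Request:
{"api": "jog_arm", "payload": {"translation": [[20,-40,0],[50,-80,0],[80,-120,0],[110,-160,0],[130,-180,0],[130,-180,0],[130,-180,0],[130,-180,0]], "twist": [[0,0,0],[0,0,0],[0,0,0],[0,0,0],[0,0,0],[0,0,0],[0,0,0],[0,0,0]]}}

```text
clock: 29.38
eef_pos: [0.3691, 0.1199, 0.1461]
tcp_rot: [179.9, 0.0, 98.3]
wrist_force: [0.1, -0.3, 0.1]
finger_gap: 0.0564
grip_force: 0.0
```

```bash
python3 -c "
from h import *
a=snapshot('scene')[130:255,180:345,::-1];b=snapshot('top')[130:205,250:480,::-1]
cv2.imwrite('pics/f1.png',cv2.resize(a,None,fx=4,fy=4,interpolation=2))
cv2.imwrite('pics/f2.png',cv2.resize(b,None,fx=3,fy=3,interpolation=2))"
```

```text
(no output)
```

View pics/f1.png

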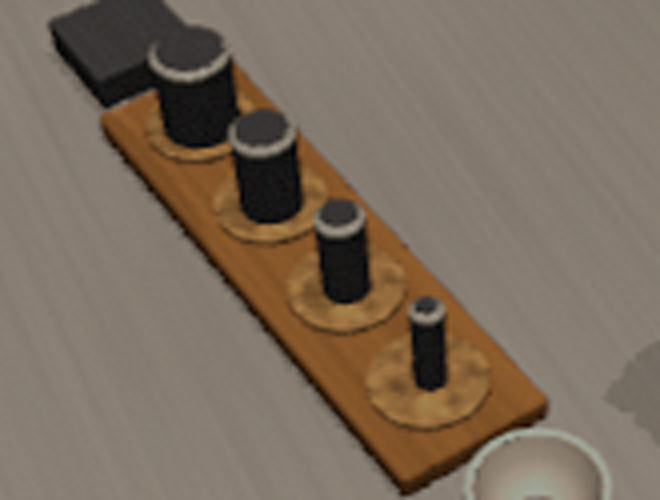

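View pics/f2.png

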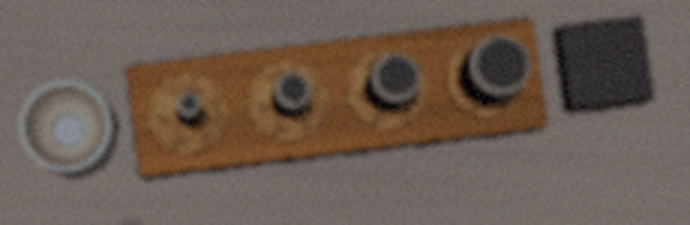

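All four stand upright on their discs in the right order. In the crops the top-view caps sit at about (188,105), (292,92), (394,79) and (498,66). I'll check the offsets in numbers.

```bash
python3 -c "
from h import *
f=lambda u,s,o:(np.array(u)+.5)/s-.5+np.array(o)
D=[(615.8,24.1),(625.8,-45.2),(635.8,-114.4),(645.8,-183.7)]
for t,s,d in zip([(188,105),(293,91),(394,79),(498,66)],[(427,307),(340,213),(263,130),(190,52)],D):
    print((cast('top',f(t,3,(250,130)),.068)[0,:2]*1000-d).round(1),(cast('scene',f(s,4,(180,130)),.068)[0,:2]*1000-d).round(1))"
```

```text
[-1.5 -0.1] [-1.1  0.2]
[-0.7  0.1] [-0.5 -0.4]
[-1.2  2.5] [-0.3  1.6]
[-1.   2.8] [0.4 2.2]
```

```bash
python3 -c "
from plant import arm
print(arm.job_done())"
```

```text
the job is handed in; nothing more can be done
None
```

The job is handed in: the 40, 32, 24 and 16 mm punches stand upright from the bench block to the bowl, each measured within about 3 mm of its disc's centre; `job_done()` returned no verdict.

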